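# Knock the stop dog flush and slide the heat sink back to the fence

### The job

The heat sink on the drilling fixture has to go back against the rear fence for its next holes, but the sprung steel stop dog stands in the way. Knock the dog down flush with the fixture plate with brisk blows of the brass mallet, never pushing it with the gripper itself; then slide the heat sink along its two rails, without lifting it off them, over the sunk dog until it sits squarely against the fence. Leave the mallet lying on the bench and do not shift the multimeter, the round tin or the calliper.

Things in the scene. Friction and masses are not known exactly. Their poses are not given: they have to be found in the camera images.
- fixture: Drilling fixture bolted to the bench: aluminium plate 240 x 100 mm, top 48 mm above the bench, with three 20 mm holes on its centre line (the rear one holds the dog) and a blue fence across its rear end. Origin on the bench under the plate (x = -118 to +122, y = -50 to +50 mm; bolt feet 8 mm high reach y = +-68 mm); +x points to the fence, z up. It cannot move.
- fence_foot (a point): Middle of the fence's front face at the height of the rail tops: fixture x = +100, y = 0, z = 52 mm. The fence is 100 mm wide, its top 26 mm above this point. Two steel rails, 4 mm high and 8 mm wide, lie on the plate along the fixture's x at y = -36 and +36 mm, from x = -112 mm to the fence; the gap between them is 64 mm.
- dog (a joint): Dark steel stop dog, a round pin 20 mm thick standing upright in the plate's rear hole at fixture x = +45, y = 0 mm. Value in m: 0 when its top is 20 mm above the plate, growing as it is driven down; 0.020 is exactly flush, 0.021 the bottom stop. A spring in its bore grips it with about 13 N of friction wherever it is left; it does not spring back up.
- dog_top (a point): Centre of the dog's flat top, where the mallet should land.
- dog_hole (a point): Centre of the dog's hole at the height of the plate's top; the dog is flush when dog_top is at this height.
- heat_sink: Black finned heat sink, 80 (x) x 100 (y) x 34 (z) mm, 0.4 kg, lying fins up on the two rails, on the robot's side of the dog. Origin at the centre of its underside, z up, +x towards the fence. The fins run along y; its two faces across x are outer fins of full height. Against the fence its origin is at fixture x = +60 mm and it covers the dog.
- heat_sink_push (a point): Middle of the heat sink's face on the robot's side, 18 mm above its underside.
- mallet: Straight mallet, 178 mm long, 0.55 kg, on the bench right of the fixture: eight-sided brass head 42 mm across flats, 50 mm long, and round wooden handle 24 mm thick on the same axis. Origin at the head's centre; +x along the axis to the handle (handle x = 33 to 153 mm). It lies level on one flat of the head (axis 21 mm above the bench) and strikes with that flat side. It balances within the head.
- mallet_grip (a point): Point on the mallet's axis in the handle, 72 mm from the head's centre, a good place to hold it.
- meter: Bystander: yellow and black multimeter, 142 x 74 x 42 mm, left of the fixture; leave it alone. Origin at the centre of its underside.
- tin: Bystander: black round tin with brass wool, 64 mm across, 33 mm high, behind the fixture; leave it alone. Origin at the centre of its underside.
- calliper: Bystander: steel calliper, 50 x 180 x 6 mm, lying near the front edge of the bench; leave it alone. Origin at the centre of its underside.

How it is judged:
By the outcome, as a careful person would: the job done as asked, in the order asked, and still so for the second after the job is handed in, with the robot touching nothing.
It also fails if it takes over 45 s, if anything falls off the work surface, if the arm or the gripper's body presses on something with over 40 N, if the wrist force passes 120 N, or if a joint passes its speed limit or range.

### The arm

A 6-joint arm with a two-finger parallel gripper is mounted at the origin on a cart in front of the work surface, level with it; the furniture and walls round the work are solid. World frame = base frame: x ahead of the robot, y to its left, z up, the work surface at z = 0. Lengths are in mm, angles in rad, forces in N, time in s.
With the tool pointing down it reaches from about 350 to 875 mm from the base axis. Payload 4.2 kg.
Tool frame: the origin (TCP) lies midway between the tips of the shut fingers; the grasp point (between the pads) lies 19 mm behind it; z points along the fingers, y is the line along which they close (so a half turn about z gives the same grasp; the last joint's range is limited). The gripper opens to 85 mm and grips with 20 to 120 N. Pads are 22 mm wide; open, the fingers measure 114 mm over their backs; the gripper's body (76 mm by 85 mm) begins 54 mm behind the grasp point. The pads swing forward as they close: fully open they stand 13 mm farther back than shut.
Start: joints at [-0.905, 0.385, 0.008, 0, -1.194, -0.259], TCP at [247.308, -573.967, 231.312] pointing down, gripper open.
Joint ranges: [-3.14, 3.14], [-1.21, 2.06], [-1.07, 1.41], [-3.16, 2.05], [-2.99, -0.16], [-3.1, 3.1]. Speed limits (rad/s): [2.79, 2.79, 3.14, 3.14, 3.14, 3.14].

### API

Orientations are given as a unit quaternion [x, y, z, w].
In Python, from bench import arm gives the robot as it stands. The module is installed in compiled form; this text tells all that it offers.
- The arm moves only by the shell command python3 -m handwheel 'ROWS' [OPENING]. ROWS is JSON, a list of rows, each an object of numbers: "x", "y", "z": the shift along the world's x, y, z each as a share of 20 cm, from -1 to 1; "ax", "ay", "az": the turn, a rotation vector about the world's x, y, z each as a share of 90 degrees, from -1 to 1. In form: [{"x": .., "y": .., "z": .., "ax": .., "ay": .., "az": ..}, ...]. A call has exactly 8 rows; each row shifts and turns the commanded pose from where the row before left it; what a row does not reach is not made up. A row lasts 1/10 s, in which the tool goes at most 50 mm and 8.59 degrees, less where a joint would pass 70% of its speed; a pose out of reach is approached as far as the arm can. A call with a number of a shift or a turn outside -1 to 1 is refused whole. A call with a gripper value outside its range is refused whole. OPENING is the opening, from -1 (shut) to 1 (fully open), set as the call begins (- or left out, the last holds). The fingers move at their own pace and stop on an object; the grip force is fixed at half the most. Time passes only in rows, so rows that do not move let the fingers close, or fill a call up. It gives the time, the measured TCP pose, the force, the opening and the grip force at its end, in the units of the state.
- arm.read_state(): the state, without advancing time (a new reading comes with each control period).
- arm.get_image(name): name is "scene" or "top" or "wrist"; returns the picture (400x640x3 uint8, red, green, blue); there is no depth.
- arm.camera_params(name): a dict with "K" (3x3 intrinsics, pixels), "k1" (the pictures are not rectified: a ray, as slopes to the right and down, at radius r is drawn at 1 + k1 r^2 times it, then the intrinsics apply), "position" and "orientation" of the camera in the world. Camera axes: x right, y down, z forward; pixel columns grow to the right and rows downward; lengths in mm; the calibration is good to about 2 mm. A picture is of the moment at which its call begins: read the wrist's pose just before it. camera_params takes no time and is no camera call; for the wrist camera it gives the pose at the moment of the call.
- arm.job_done(): hands the job in; it is judged then, once.
The state is a dict: "clock": time; "joints": joint angles; "joint_vel": joint speeds; "joint_efforts": joint torques, N m; "position": TCP position; "ee_rot": TCP orientation; "contact_force": force on the tool from outside, world axes, zero at the start; "wrist_torque": the same for the moment, N m; "gripper_width": finger opening in mm; "grasp_force": force on a finger pad.
Only numpy, scipy, OpenCV 4.12 (cv2) and the standard library are available. Lean on these libraries where they do the work, as an engineer would, in place of code of your own. Each camera call takes 0.05 s, during which the arm holds its last target. There are 200 camera calls.

## Working session

There is one attempt and no reset: what is moved stays moved. The work goes in short steps, Python scripts to look and compute and a shell command to move; the robot and the scene stay as the last step left them, time stands still between calls to the robot, and variables do not carry over. Pictures are saved under pics/ and viewed, at most 10 in all, crops included, and the job is handed in when it is done.

```bash
mkdir -p pics; cat > h.py <<'E'
import numpy as np,cv2
from bench import arm
from scipy.spatial.transform import Rotation as R
def cam(n):
    p=arm.camera_params(n); return p
def rot(o):
    o=np.array(o,float); return o if o.shape==(3,3) else R.from_quat(o).as_matrix()
def ray(p,uv):
    K=np.array(p["K"]);k=p["k1"]
    d=np.array([(uv[0]-K[0,2])/K[0,0],(uv[1]-K[1,2])/K[1,1]]);s=d.copy()
    for _ in range(20): s=d/(1+k*(s@s))
    return np.array(p["position"],float),rot(p["orientation"])@np.array([s[0],s[1],1])
def hit(p,uv,z):
    o,d=ray(p,uv); return o+d*(z-o[2])/d[2]
def proj(p,X):
    c=rot(p["orientation"]).T@(np.array(X,float)-np.array(p["position"]));s=c[:2]/c[2]
    s=s*(1+p["k1"]*(s@s));K=np.array(p["K"]);return K[0,0]*s[0]+K[0,2],K[1,1]*s[1]+K[1,2]
E
python3 - <<'E'
from h import *
for n in("top","scene"):
    im=arm.get_image(n);cv2.imwrite(f"pics/{n}0.png",im[:,:,::-1]);p=cam(n);print(n,p)
print(arm.read_state())
E
```

```text
top {'K': array([[382.50572624,   0.        , 317.76275976],
       [  0.        , 382.50572624, 199.46545284],
       [  0.        ,   0.        ,   1.        ]]), 'k1': -0.02450215454124197, 'position': array([515.82813782, -54.2559815 , 941.4255354 ]), 'orientation': array([-0.6964884 ,  0.71665027, -0.02245879,  0.02849381])}
scene {'K': array([[485.05930668,   0.        , 316.03819393],
       [  0.        , 485.05930668, 202.02077234],
       [  0.        ,   0.        ,   1.        ]]), 'k1': 0.01938216265814346, 'position': array([-32.57543163, 395.64401876, 755.34806874]), 'orientation': array([-0.41785183,  0.8113419 , -0.35977689,  0.1941256 ])}
{'clock': 0.1, 'joints': array([-9.05380680e-01,  3.85492780e-01,  6.71586789e-03, -4.25111468e-04,
       -1.19403425e+00, -2.58619791e-01]), 'joint_vel': array([-1.31844056e-03, -2.71379821e-03,  2.90147825e-03,  8.20740325e-04,
       -1.24905717e-05, -4.54842938e-06]), 'joint_efforts': array([-4.05154051e-04, -3.93318129e+01,  1.88930511e+01,  4.19795573e+00,
       -2.57896798e-03,  3.21890333e-06]), 'position': array([ 247.09302136, -573.48315419,  230.30629575]), 'ee_rot': array([-2.01921481e-01,  9.79401175e-01,  9.89859849e-04, -2.72206296e-04]), 'contact_force': array([-0.73640513, -0.94563125, -1.04549452]), 'wrist_torque': array([ 0.02133422, -0.01933681,  0.04338616]), 'grasp_force': 0.0, 'gripper_width': 85.64833002487826}
```

View pics/top0.png

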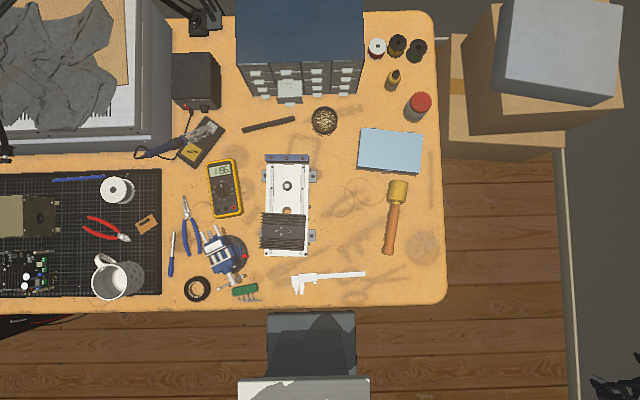

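View pics/scene0.png

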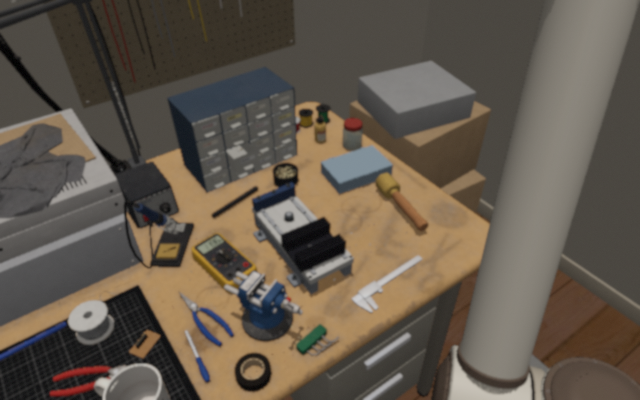

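The top view shows the fence at (287,158), dog (287,185), heat sink (283,233), and the mallet from head (398,192) to handle end (389,253). Next come the measurements, from an enlarged crop.

```bash
python3 - <<'E'
from h import *
im=cv2.imread("pics/top0.png");c=im[145:265,250:420]
cv2.imwrite("pics/c0.png",cv2.resize(c,None,fx=4.6,fy=4.6,interpolation=cv2.INTER_CUBIC))
p=cam("top");hsv=cv2.cvtColor(im,cv2.COLOR_BGR2HSV)
def blob(lo,hi,x0,y0,x1,y1,name,z):
    m=np.zeros(im.shape[:2],np.uint8);m[y0:y1,x0:x1]=cv2.inRange(hsv[y0:y1,x0:x1],lo,hi)
    n,l,s,ce=cv2.connectedComponentsWithStats(m);i=1+np.argmax(s[1:,4])
    r=cv2.minAreaRect(np.argwhere(l==i)[:,::-1].astype(np.float32));b=cv2.boxPoints(r)
    print(name,s[i],ce[i].round(1),hit(p,ce[i],z).round(1));print(np.array([hit(p,q,z) for q in b]).round(1)[:,:2].tolist())
    return b
for q in[(398,192),(392,225)]:print(hsv[q[1],q[0]])
blob((105,60,40),(130,255,255),255,148,320,168,"fence",78)
blob((4,150,100),(13,255,255),375,200,410,260,"handle",21)
blob((18,100,60),(30,255,255),382,172,415,206,"head",30)
blob((0,0,0),(180,255,95),255,208,312,246,"sink",86)
blob((0,0,0),(180,255,120),278,176,297,194,"dog",68)
E
```

```text
[ 21 161 216]
[ 14 154 205]
fence [265 154   7   7  13] [267.1 155.6] [682.1  65.3  78. ]
[[686.0, 70.0], [687.8, 56.5], [673.9, 54.5], [672.1, 67.9]]
handle [395 205   4   4   8] [396.9 206.1] [ 560.8 -237.3   21. ]
[[563.7, -232.9], [565.9, -237.8], [557.1, -241.7], [554.9, -236.8]]
head [387 180  22  25 423] [397.3 191.3] [ 595.7 -238.    30. ]
[[569.9, -209.3], [628.4, -221.5], [619.6, -265.9], [561.2, -253.5]]
sink [261 213  45  13 299] [282.  218.9] [536.4  33.3  86. ]
[[527.0, 80.8], [552.2, 79.1], [544.5, -18.9], [519.4, -17.0]]
dog [283 181   9  10  35] [287.3 186.1] [611.8  21.4  68. ]
[[612.4, 35.9], [625.9, 21.8], [612.8, 9.4], [599.4, 23.5]]
```

View pics/c0.png

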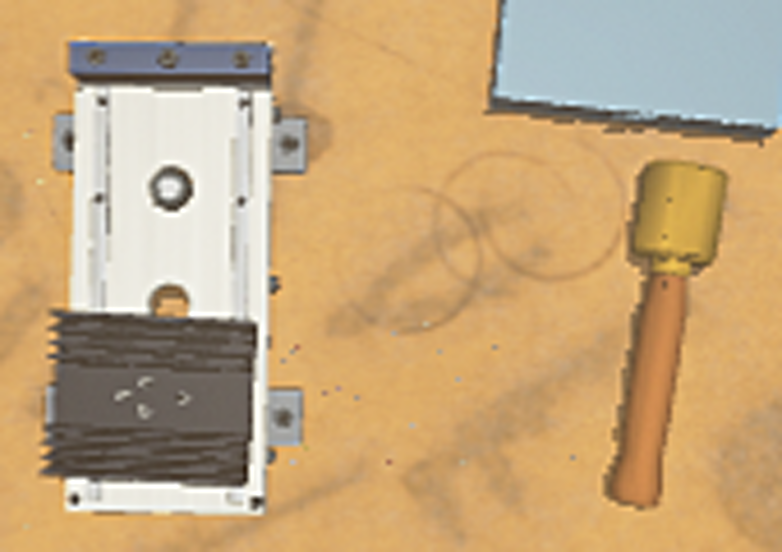

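The crop shows the fixture nearly aligned with the image, the dog at crop (171,188), and the heat sink with top corners about (58,312), (257,322), (248,483) and (45,472). The mallet axis runs from (685,162) to (634,503).

```bash
python3 - <<'E'
from h import *
p=cam("top")
f=lambda cx,cy,z:hit(p,(250+(cx+.5)/4.6-.5,145+(cy+.5)/4.6-.5),z).round(1)[:2]
for n,l,z in[("fence top",[(70,43),(271,43),(270,76),(70,78)],78),("plate front",[(64,511),(263,515)],48),("fence base",[(74,88),(270,90)],52),("dog",[(171,188)],68),("hole2",[(169,302)],48),("sink",[(58,312),(257,322),(248,483),(45,472)],86),("mallet head",[(642,160),(727,163),(717,265),(632,255)],30),("head end mid/handle end",[(684,162),(634,503),(668,275)],28),("meter-ish",[],0)]:
    print(n,[f(*q,z).tolist() for q in l])
im=cv2.imread("pics/top0.png");hsv=cv2.cvtColor(im,cv2.COLOR_BGR2HSV)
# handle centroid line & width
m=np.zeros(im.shape[:2],np.uint8);m[204:258,378:406]=cv2.inRange(hsv[204:258,378:406],(5,135,60),(15,255,255))
rows=[(y,np.median(np.nonzero(m[y])[0])) for y in range(206,255,6) if m[y].any()]
print([(hit(p,(x,y),21)[:2].round(1).tolist(),int(m[y].sum()//255)) for y,x in rows])
# fixture white mask
w=np.zeros_like(m);w[160:258,255:320]=cv2.inRange(hsv[160:258,255:320],(0,0,190),(180,60,255))
for y in(166,172,178,198,204,250,254):
    xs=np.nonzero(w[y])[0];print(y,[hit(p,(x,y),48)[:2].round(1).tolist() for x in(xs.min()-.5,xs.max()+.5)])
print(hit(p,(365,277),5),hit(p,(293,290),5),hit(p,(243,190),40),hit(p,(421,170),50),hit(p,(358,168),50))
E
```

```text
fence top [[686.1, 70.4], [683.1, -29.6], [666.5, -28.7], [668.5, 70.7]]
plate front [[453.2, 82.1], [448.5, -18.3]]
fence base [[667.9, 72.5], [663.8, -27.7]]
dog [[613.3, 22.6]]
hole2 [[557.2, 26.6]]
sink [[552.2, 77.4], [544.5, -19.4], [466.9, -13.0], [474.8, 85.2]]
mallet head [[625.0, -219.8], [622.2, -264.0], [569.1, -256.4], [575.6, -212.5]]
head end mid/handle end [[623.6, -242.0], [447.7, -208.7], [564.8, -231.2]]
meter-ish []
[([561.2, -234.0], 6), ([546.9, -229.7], 9), ([532.5, -226.7], 9), ([518.2, -224.9], 10), ([503.9, -221.9], 10), ([489.7, -219.0], 10), ([475.5, -214.8], 9), ([461.3, -213.0], 10), ([447.0, -214.8], 6)]
166 [[663.2, 73.6], [660.1, -27.9]]
172 [[648.9, 73.9], [645.9, -27.6]]
178 [[634.7, 74.1], [631.7, -27.2]]
198 [[587.4, 75.0], [584.6, -23.6]]
204 [[573.3, 75.2], [570.5, -23.2]]
250 [[466.3, 81.9], [463.6, -18.1]]
254 [[457.1, 82.1], [454.6, -10.9]]
[ 392.22058535 -156.17077061    5.        ] [365.8437776   18.83845355   5.        ] [608.65770337 129.29406773  40.        ] [ 642.63326039 -291.83406668   50.        ] [ 651.64405888 -144.13197261   50.        ]
```

```bash
python3 -m handwheel '[{"x":0.14,"y":0.174,"az":-0.048},{"x":0.14,"y":0.174,"az":-0.048},{"x":0.14,"y":0.174,"az":-0.048},{"x":0.14,"y":0.174,"az":-0.048},{"x":0.14,"y":0.174,"az":-0.048},{"x":0.14,"y":0.174,"az":-0.048},{"x":0.14,"y":0.174,"az":-0.048},{"x":0.14,"y":0.174,"az":-0.048}]' 1
```

```text
invalid input at $[0]: expected keys x, y, z, ax, ay, az
```

```bash
python3 -m handwheel '[{"x":0.14,"y":0.174,"z":0,"ax":0,"ay":0,"az":-0.048},{"x":0.14,"y":0.174,"z":0,"ax":0,"ay":0,"az":-0.048},{"x":0.14,"y":0.174,"z":0,"ax":0,"ay":0,"az":-0.048},{"x":0.14,"y":0.174,"z":0,"ax":0,"ay":0,"az":-0.048},{"x":0.14,"y":0.174,"z":0,"ax":0,"ay":0,"az":-0.048},{"x":0.14,"y":0.174,"z":0,"ax":0,"ay":0,"az":-0.048},{"x":0.14,"y":0.174,"z":0,"ax":0,"ay":0,"az":-0.048},{"x":0.14,"y":0.174,"z":0,"ax":0,"ay":0,"az":-0.048}]' 1
python3 - <<'E'
from h import *
s=arm.read_state();p=cam("wrist");im=arm.get_image("wrist");cv2.imwrite("pics/w1.png",im[:,:,::-1]);print(s['joints'],s['position'],s['ee_rot'],p)
import pickle;pickle.dump(p,open("w1.pkl","wb"))
E
```

```text
clock: 0.9
position: [471.9, -293.8, 231.0]
ee_rot: [0.1, 0.995, 0.0, -0.0]
contact_force: [1.7, -0.6, 0.3]
gripper_width: 85.2
grasp_force: 0.0
[-2.65389164e-01  2.68081362e-01 -1.63894763e-01 -2.00601649e-04
 -1.13952050e+00 -1.50479846e+00] [ 471.92321347 -293.81019192  230.99982719] [ 9.95723257e-02  9.95030261e-01  1.47606171e-04 -3.30325409e-04] {'K': array([[357.45327428,   0.        , 319.33334319],
       [  0.        , 357.45327428, 202.14238001],
       [  0.        ,   0.        ,   1.        ]]), 'k1': -0.07942579115876246, 'position': array([ 405.71587853, -280.72501454,  373.95568135]), 'orientation': array([0.7669821 , 0.62750866, 0.08520472, 0.10349635])}
```

View pics/w1.png

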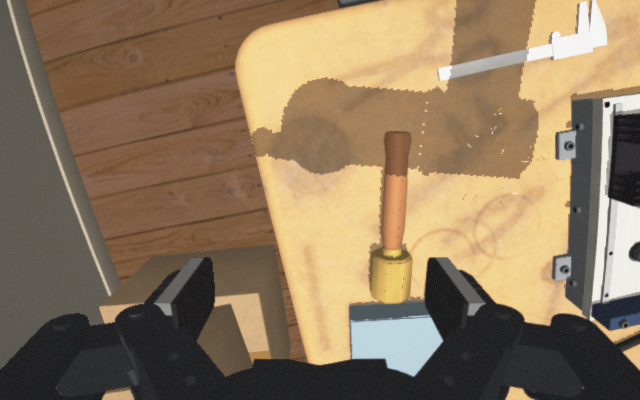

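The wrist view shows the mallet handle end at (398,132), neck at (393,250), head from (391,250) to (390,302), and clear space around it.

```bash
python3 - <<'E'
from h import *
import pickle;p=pickle.load(open("w1.pkl","rb"))
for q in[(398,133),(395,210),(393,250),(390.5,280),(390,301)]:print(hit(p,q,21).round(1))
E
```

```text
[ 447.6 -210.3   21. ]
[ 524.9 -224.6   21. ]
[ 568.7 -233.    21. ]
[ 603.5 -240.7   21. ]
[ 629.4 -244.8   21. ]
```

```bash
python3 -m handwheel '[{"x":0.14,"y":0.17,"z":-0.1,"ax":0,"ay":0,"az":0},{"x":0.14,"y":0.17,"z":-0.1,"ax":0,"ay":0,"az":0},{"x":0,"y":0,"z":-0.23,"ax":0,"ay":0,"az":0},{"x":0,"y":0,"z":-0.23,"ax":0,"ay":0,"az":0},{"x":0,"y":0,"z":-0.23,"ax":0,"ay":0,"az":0},{"x":0,"y":0,"z":-0.2,"ax":0,"ay":0,"az":0.008},{"x":0,"y":0,"z":-0.04,"ax":0,"ay":0,"az":0},{"x":0,"y":0,"z":0,"ax":0,"ay":0,"az":0}]' 1
Z='{"x":0,"y":0,"z":0,"ax":0,"ay":0,"az":0}'
python3 -c "from h import *; print(arm.read_state()['position'])"
```

```text
clock: 1.75
position: [526.6, -227.6, 4.2]
ee_rot: [0.092, 0.996, -0.0, -0.002]
contact_force: [-0.2, -0.5, 1.1]
gripper_width: 85.3
grasp_force: 0.0
[ 526.56855674 -227.59356826    4.18943874]
```

```bash
python3 -m handwheel '[{"x":0,"y":0.01,"z":0.005,"ax":0,"ay":0,"az":0},{"x":0,"y":0,"z":0,"ax":0,"ay":0,"az":0},{"x":0,"y":0,"z":0,"ax":0,"ay":0,"az":0},{"x":0,"y":0,"z":0,"ax":0,"ay":0,"az":0},{"x":0,"y":0,"z":0,"ax":0,"ay":0,"az":0},{"x":0,"y":0,"z":0,"ax":0,"ay":0,"az":0},{"x":0,"y":0,"z":0,"ax":0,"ay":0,"az":0},{"x":0,"y":0,"z":0,"ax":0,"ay":0,"az":0}]' -1
```

```text
clock: 2.55
position: [527.6, -225.8, 7.1]
ee_rot: [0.092, 0.996, -0.0, 0.0]
contact_force: [-1.8, -0.9, 5.8]
gripper_width: 22.0
grasp_force: 58.5
```

```bash
python3 -m handwheel '[{"x":0,"y":0,"z":0.04,"ax":0,"ay":0,"az":0},{"x":0,"y":0,"z":0.08,"ax":0,"ay":0,"az":0},{"x":0,"y":0,"z":0.12,"ax":0,"ay":0,"az":0},{"x":0,"y":0,"z":0.15,"ax":0,"ay":0,"az":0},{"x":0,"y":0,"z":0.15,"ax":0,"ay":0,"az":0},{"x":0,"y":0,"z":0.12,"ax":0,"ay":0,"az":0},{"x":0,"y":0,"z":0.08,"ax":0,"ay":0,"az":0},{"x":0,"y":0,"z":0,"ax":0,"ay":0,"az":0}]' -1
python3 - <<'E'
from h import *
s=arm.read_state();print(s['contact_force'],s['wrist_torque'],s['joints'])
im=arm.get_image("scene");cv2.imwrite("pics/s2.png",cv2.resize(im[100:300,200:500,::-1],None,fx=2.5,fy=2.5))
E
```

```text
clock: 3.35
position: [527.5, -225.4, 155.6]
ee_rot: [0.092, 0.996, 0.0, 0.001]
contact_force: [1.1, -0.9, -5.4]
gripper_width: 22.0
grasp_force: 58.9
[ 1.13112066 -0.85649939 -5.39869743] [ 0.05915019  0.28433989 -0.01732429] [-1.21677126e-01  3.62653757e-01 -2.29347263e-01 -4.73160705e-04
 -9.76809567e-01 -1.63269725e+00]
```

View pics/s2.png

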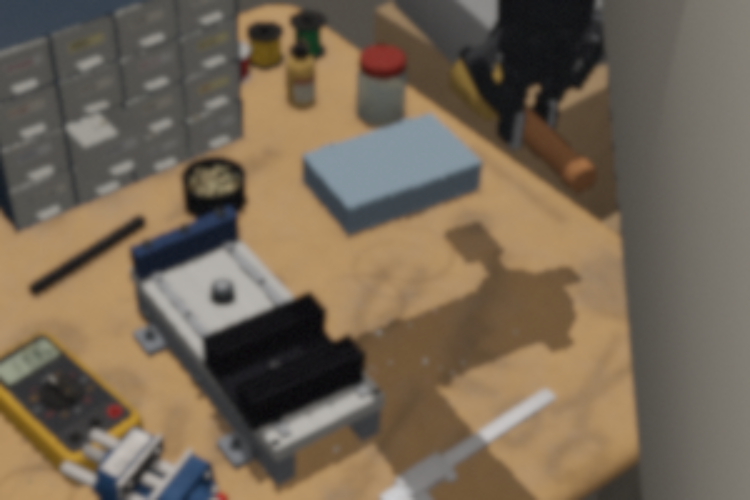

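```bash
python3 -m handwheel '[{"x":0.035,"y":0.074,"z":0,"ax":0,"ay":0,"az":0.091},{"x":0.035,"y":0.074,"z":0,"ax":0,"ay":0,"az":0.091},{"x":0.035,"y":0.074,"z":0,"ax":0,"ay":0,"az":0.091},{"x":0.035,"y":0.074,"z":0,"ax":0,"ay":0,"az":0.091},{"x":0.035,"y":0.074,"z":0,"ax":0,"ay":0,"az":0.091},{"x":0.035,"y":0.074,"z":0,"ax":0,"ay":0,"az":0.091},{"x":0.035,"y":0.074,"z":0,"ax":0,"ay":0,"az":0.091},{"x":0.035,"y":0.074,"z":0,"ax":0,"ay":0,"az":0.091}]' -1
python3 -m handwheel '[{"x":0.035,"y":0.074,"z":0,"ax":0,"ay":0,"az":0.091},{"x":0.035,"y":0.074,"z":0,"ax":0,"ay":0,"az":0.091},{"x":0.035,"y":0.074,"z":0,"ax":0,"ay":0,"az":0.091},{"x":0.03,"y":0.074,"z":0,"ax":0,"ay":0,"az":0.091},{"x":0,"y":0,"z":0,"ax":0,"ay":0,"az":0},{"x":0,"y":0,"z":0,"ax":0,"ay":0,"az":0},{"x":0,"y":0,"z":0,"ax":0,"ay":0,"az":0},{"x":0,"y":0,"z":0,"ax":0,"ay":0,"az":0}]' -1
python3 - <<'E'
from h import *
s=arm.read_state();print(s['contact_force'],s['wrist_torque'],s['joints'])
a=arm.get_image("top")[145:265,230:330,::-1];b=arm.get_image("scene")[120:290,220:460,::-1]
cv2.imwrite("pics/s3.png",np.hstack([cv2.resize(a,(417,500),interpolation=2),cv2.resize(b,(380,500))[:, :]]))
E
```

```text
clock: 4.2
position: [581.7, -106.4, 151.3]
ee_rot: [-0.464, 0.886, 0.002, -0.003]
contact_force: [-0.2, -0.3, -5.5]
gripper_width: 22.1
grasp_force: 59.3
clock: 5.0
position: [609.8, -48.6, 153.8]
ee_rot: [-0.692, 0.721, 0.0, -0.0]
contact_force: [-0.4, 0.1, -5.0]
gripper_width: 21.9
grasp_force: 59.3
[-0.42375228  0.13073609 -5.04956356] [-0.31178103  0.02708527 -0.00848517] [ 1.84698269e-01  4.25522027e-01 -1.33336999e-01 -5.90945221e-05
 -1.01312625e+00 -2.25650016e-01]
```

View pics/s3.png

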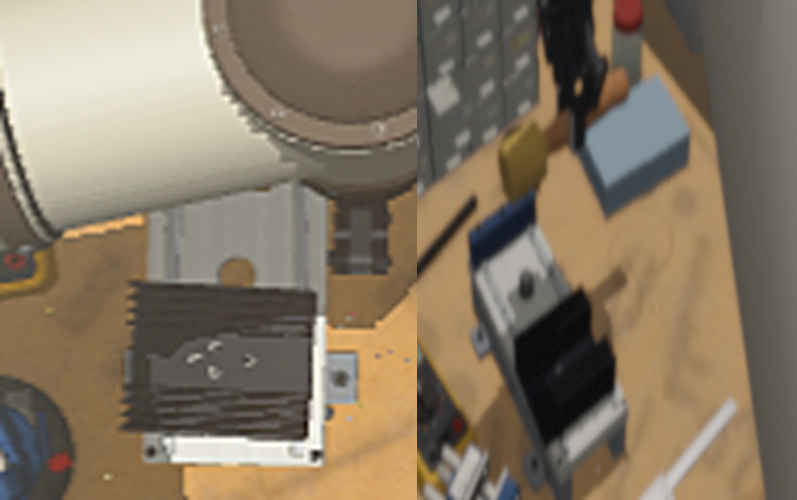

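```bash
python3 - <<'E'
from h import *
im=cv2.cvtColor(arm.get_image("scene"),cv2.COLOR_RGB2BGR);h=cv2.cvtColor(im,cv2.COLOR_BGR2HSV)
m=np.zeros(im.shape[:2],np.uint8);m[155:195,265:305]=cv2.inRange(h[155:195,265:305],(18,90,40),(32,255,255))
n,l,s,c=cv2.connectedComponentsWithStats(m);i=1+np.argmax(s[1:,4]);print(s[i],c[i])
p=cam("scene")
for z in(160,168):print(proj(p,(612.7,23.1,z)))
e=np.array([.04,1,0]);v=np.array([1,-.04,0])
C=np.array([612.7,23.1,167.7]);P=[proj(p,C+a*25*e+b*21*v+k*21*np.array([0,0,1])) for a in(-1,1) for b in(-1,1) for k in(-1,1)]
print(np.min(P,0),np.max(P,0))
E
```

```text
[271 160  32  28 618] [286.61165049 173.4789644 ]
(np.float64(286.37209552019044), np.float64(176.89141450094405))
(np.float64(286.1456466963507), np.float64(173.68673097216396))
[268.83071999 155.49928017] [303.0865376  192.47266368]
```

```bash
cat > m.py <<'E'
from h import *
# dog height and mallet tilt in the scene view
s=arm.read_state();im=cv2.cvtColor(arm.get_image("scene"),cv2.COLOR_RGB2BGR);h=cv2.cvtColor(im,cv2.COLOR_BGR2HSV);p=cam("scene")
m=np.zeros(im.shape[:2],np.uint8);m[120:230,240:330]=cv2.inRange(h[120:230,240:330],(18,90,40),(32,255,255))
n,l,st,c=cv2.connectedComponentsWithStats(m);i=1+np.argmax(st[1:,4])
T=s['position'];y=R.from_quat(s['ee_rot']).as_matrix()[:,1]; ax=np.array([-y[1],y[0],0]);ax*=np.sign(ax[1])
C=T+71.8*ax+[0,0,13.9]
print("head px",c[i].round(1),"expected",np.round(proj(p,C),1),"TCP",T.round(1),"tau",s['wrist_torque'].round(2))
D=np.array(proj(p,(613.5,24,58))).round().astype(int);print("dog top px at 68,58,48:",[np.round(proj(p,(613.5,24,z)),1).tolist() for z in(68,58,48)])
x0,y0=D-[12,16];g=cv2.cvtColor(im,cv2.COLOR_BGR2GRAY)
print(g[y0+2:y0+30,D[0]-4:D[0]+5:2].T.tolist(), "rows from",y0+2)
E
python3 m.py
python3 -m handwheel '[{"x":0,"y":0,"z":-0.12,"ax":0,"ay":0,"az":0},{"x":0,"y":0,"z":-0.25,"ax":0,"ay":0,"az":0},{"x":0,"y":0,"z":-0.09,"ax":0,"ay":0,"az":0},{"x":0,"y":0,"z":0.2,"ax":0,"ay":0,"az":0},{"x":0,"y":0,"z":0.25,"ax":0,"ay":0,"az":0},{"x":0,"y":0,"z":0.01,"ax":0,"ay":0,"az":0},{"x":0,"y":0,"z":0,"ax":0,"ay":0,"az":0},{"x":0,"y":0,"z":0,"ax":0,"ay":0,"az":0}]' -1
python3 m.py
```

```text
head px [286.5 173.5] expected [286.  173.5] TCP [610.1 -48.4 154.3] tau [-0.29 -0.03 -0.02]
dog top px at 68,58,48: [[288.2, 211.3], [288.5, 214.8], [288.7, 218.2]]
[[128, 158, 172, 176, 177, 177, 178, 178, 178, 176, 173, 165, 154, 140, 128, 113, 95, 79, 76, 84, 96, 105, 110, 111, 112, 112, 111, 112], [157, 171, 177, 176, 176, 178, 178, 178, 177, 173, 157, 131, 101, 79, 65, 52, 43, 37, 36, 47, 69, 93, 106, 109, 110, 111, 112, 112], [170, 176, 177, 177, 178, 177, 177, 177, 175, 167, 143, 110, 91, 84, 72, 56, 46, 39, 35, 40, 59, 87, 103, 108, 110, 110, 111, 110], [158, 170, 176, 177, 177, 178, 177, 177, 176, 168, 146, 114, 89, 76, 65, 52, 45, 40, 37, 44, 67, 92, 107, 110, 110, 110, 109, 107], [133, 148, 163, 172, 176, 177, 177, 178, 178, 174, 163, 138, 103, 73, 59, 52, 46, 44, 48, 66, 87, 105, 110, 111, 111, 111, 108, 99]] rows from 201
clock: 6.0
position: [608.8, -48.0, 152.9]
ee_rot: [-0.693, 0.721, 0.001, -0.001]
contact_force: [-0.2, 0.8, -5.5]
gripper_width: 21.6
grasp_force: 59.4
head px [288.9 180.2] expected [286.2 174.5] TCP [608.8 -48.  152.9] tau [-0.35  0.07  0.  ]
dog top px at 68,58,48: [[288.2, 211.3], [288.5, 214.8], [288.7, 218.2]]
[[128, 157, 172, 176, 177, 177, 178, 178, 177, 177, 177, 177, 176, 172, 161, 140, 111, 86, 78, 83, 96, 105, 110, 111, 111, 112, 111, 112], [157, 172, 176, 177, 177, 177, 178, 177, 178, 178, 178, 176, 169, 150, 119, 92, 71, 57, 48, 52, 72, 94, 106, 109, 110, 111, 111, 111], [170, 176, 177, 177, 178, 177, 177, 177, 177, 177, 178, 173, 160, 132, 101, 89, 80, 67, 54, 49, 64, 88, 104, 108, 109, 110, 110, 111], [158, 170, 176, 177, 177, 177, 177, 178, 177, 177, 178, 174, 159, 129, 99, 83, 74, 63, 50, 52, 69, 92, 105, 109, 110, 110, 110, 107], [131, 148, 163, 172, 176, 177, 178, 177, 177, 177, 175, 169, 150, 121, 94, 77, 63, 56, 55, 70, 90, 104, 111, 110, 111, 112, 108, 98]] rows from 201
```

```bash
python3 -m handwheel '[{"x":0.005,"y":0.008,"z":0,"ax":0.044,"ay":0,"az":0},{"x":0,"y":0.008,"z":0,"ax":0.044,"ay":0,"az":0},{"x":0,"y":0,"z":0,"ax":0.044,"ay":0,"az":0},{"x":0,"y":0,"z":0,"ax":0,"ay":0,"az":0},{"x":0,"y":0,"z":0,"ax":0,"ay":0,"az":0},{"x":0,"y":0,"z":0,"ax":0,"ay":0,"az":0},{"x":0,"y":0,"z":0,"ax":0,"ay":0,"az":0},{"x":0,"y":0,"z":0,"ax":0,"ay":0,"az":0}]' -1
python3 m.py | head -1
python3 - <<'E'
from h import *
b=arm.get_image("scene")[140:240,230:380,::-1];cv2.imwrite("pics/s4.png",cv2.resize(b,None,fx=5,fy=5,interpolation=2))
E
```

```text
clock: 6.85
position: [611.1, -44.2, 154.2]
ee_rot: [-0.69, 0.717, 0.075, 0.071]
contact_force: [0.0, -0.1, -4.1]
gripper_width: 21.8
grasp_force: 59.5
head px [286.7 174.7] expected [283.9 174.2] TCP [611.1 -44.2 154.2] tau [-1.07  0.02 -0.03]
```

View pics/s4.png

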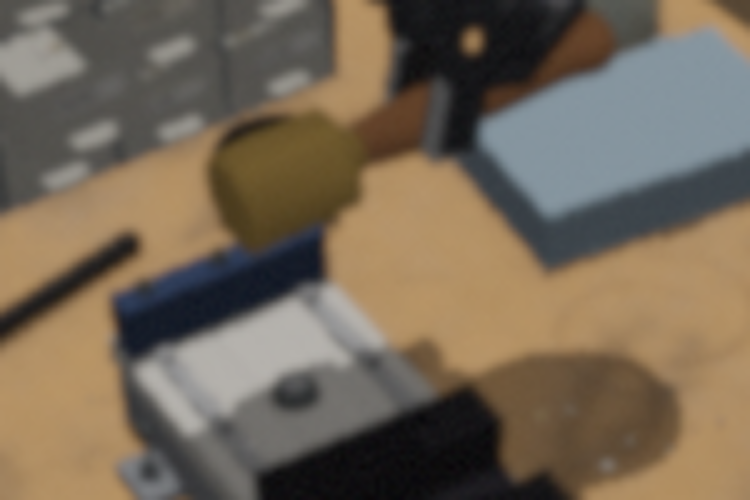

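The head looks level above the dog, with its centre at (286,175) in the scene view. The dog has dropped about 8 mm.

```bash
python3 -m handwheel '[{"x":0,"y":0,"z":-0.12,"ax":0,"ay":0,"az":0},{"x":0,"y":0,"z":-0.25,"ax":0,"ay":0,"az":0},{"x":0,"y":0,"z":-0.14,"ax":0,"ay":0,"az":0},{"x":0,"y":0,"z":0.06,"ax":0,"ay":0,"az":0},{"x":0,"y":0,"z":0.12,"ax":0,"ay":0,"az":0},{"x":0,"y":0,"z":0.18,"ax":0,"ay":0,"az":0},{"x":0,"y":0,"z":0.15,"ax":0,"ay":0,"az":0},{"x":0,"y":0,"z":0,"ax":0,"ay":0,"az":0}]' -1
python3 m.py
```

```text
clock: 7.75
position: [615.1, -44.9, 161.6]
ee_rot: [-0.69, 0.716, 0.07, 0.076]
contact_force: [0.7, -0.4, -5.1]
gripper_width: 21.8
grasp_force: 60.7
head px [285.7 168.4] expected [282.9 170.1] TCP [615.1 -44.9 161.6] tau [-1.07 -0.12 -0.12]
dog top px at 68,58,48: [[288.2, 211.3], [288.5, 214.8], [288.7, 218.2]]
[[128, 159, 172, 176, 178, 177, 178, 178, 178, 178, 178, 177, 178, 174, 162, 139, 109, 89, 84, 87, 98, 106, 109, 111, 111, 112, 111, 112], [157, 172, 176, 177, 177, 178, 178, 179, 178, 178, 177, 178, 173, 162, 138, 107, 85, 74, 67, 66, 77, 95, 107, 110, 110, 112, 112, 112], [171, 176, 177, 178, 178, 177, 177, 178, 178, 178, 178, 174, 164, 142, 115, 94, 87, 87, 83, 75, 76, 92, 105, 110, 110, 110, 110, 111], [159, 171, 176, 177, 177, 177, 178, 177, 178, 178, 174, 164, 144, 121, 104, 90, 85, 84, 82, 74, 81, 97, 107, 110, 111, 110, 110, 107], [132, 149, 163, 172, 176, 178, 177, 177, 177, 174, 163, 144, 123, 113, 107, 98, 85, 74, 74, 80, 95, 106, 111, 112, 111, 111, 108, 99]] rows from 201
```

```bash
python3 -m handwheel '[{"x":-0.022,"y":0.002,"z":0,"ax":-0.055,"ay":0,"az":0},{"x":0,"y":0,"z":0,"ax":0,"ay":0,"az":0},{"x":0,"y":0,"z":-0.12,"ax":0,"ay":0,"az":0},{"x":0,"y":0,"z":-0.25,"ax":0,"ay":0,"az":0},{"x":0,"y":0,"z":-0.21,"ax":0,"ay":0,"az":0},{"x":0,"y":0,"z":0.08,"ax":0,"ay":0,"az":0},{"x":0,"y":0,"z":0.15,"ax":0,"ay":0,"az":0},{"x":0,"y":0,"z":0.15,"ax":0,"ay":0,"az":0}]' -1
python3 -m handwheel '[{"x":0,"y":0,"z":0.15,"ax":0,"ay":0,"az":0},{"x":0,"y":0,"z":0.1,"ax":0,"ay":0,"az":0},{"x":0,"y":0,"z":0.05,"ax":0,"ay":0,"az":0},{"x":0,"y":0,"z":0,"ax":0,"ay":0,"az":0},{"x":0,"y":0,"z":0,"ax":0,"ay":0,"az":0},{"x":0,"y":0,"z":0,"ax":0,"ay":0,"az":0},{"x":0,"y":0,"z":0,"ax":0,"ay":0,"az":0},{"x":0,"y":0,"z":0,"ax":0,"ay":0,"az":0}]' -1
python3 m.py
python3 - <<'E'
from h import *
b=arm.get_image("scene")[140:240,230:380,::-1];cv2.imwrite("pics/s5.png",cv2.resize(b,None,fx=5,fy=5,interpolation=2))
E
```

```text
clock: 8.6
position: [605.9, -44.5, 112.7]
ee_rot: [-0.692, 0.72, 0.046, 0.04]
contact_force: [1.5, -0.3, -4.9]
gripper_width: 21.7
grasp_force: 67.0
clock: 9.4
position: [606.5, -44.3, 173.3]
ee_rot: [-0.692, 0.72, 0.044, 0.041]
contact_force: [-0.3, -0.4, -5.5]
gripper_width: 21.9
grasp_force: 67.0
head px [288.2 154.7] expected [284.6 167.5] TCP [606.5 -44.3 173.3] tau [-0.62  0.02  0.03]
dog top px at 68,58,48: [[288.2, 211.3], [288.5, 214.8], [288.7, 218.2]]
[[128, 157, 172, 177, 177, 178, 178, 177, 177, 178, 177, 177, 177, 176, 170, 158, 142, 125, 114, 105, 102, 106, 109, 110, 111, 111, 111, 111], [157, 172, 176, 177, 177, 177, 178, 178, 178, 178, 178, 178, 176, 170, 152, 125, 104, 95, 82, 71, 80, 94, 106, 109, 110, 110, 112, 111], [170, 176, 177, 176, 176, 177, 177, 177, 178, 178, 178, 178, 176, 167, 145, 119, 114, 111, 96, 80, 78, 92, 104, 109, 109, 109, 110, 111], [158, 169, 175, 176, 177, 177, 177, 177, 177, 177, 178, 179, 177, 169, 148, 118, 100, 93, 83, 76, 81, 96, 106, 110, 110, 109, 109, 107], [132, 148, 163, 172, 175, 177, 178, 177, 178, 177, 177, 178, 178, 174, 160, 131, 99, 77, 73, 82, 94, 105, 111, 111, 111, 111, 109, 99]] rows from 201
```

View pics/s5.png

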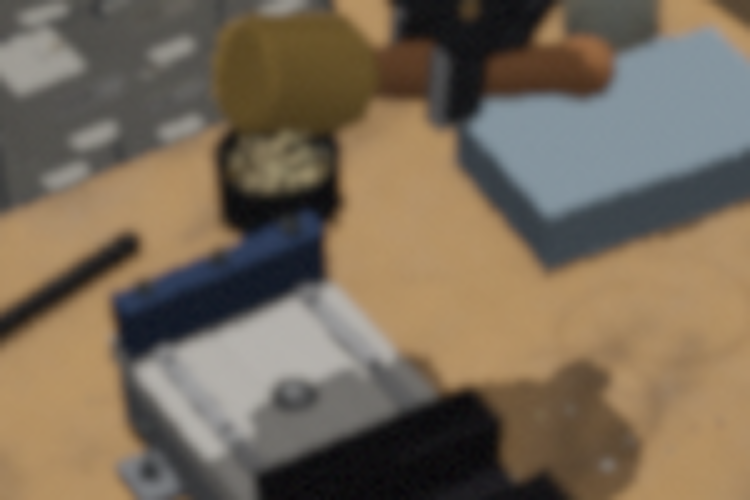

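```bash
cat > lev.py <<'E'
from h import *
from scipy.optimize import least_squares
s=arm.read_state();im=cv2.cvtColor(arm.get_image("scene"),cv2.COLOR_RGB2BGR);h=cv2.cvtColor(im,cv2.COLOR_BGR2HSV);p=cam("scene")
m=np.zeros(im.shape[:2],np.uint8);m[120:230,240:330]=cv2.inRange(h[120:230,240:330],(18,90,40),(32,255,255))
n,l,st,c=cv2.connectedComponentsWithStats(m);i=1+np.argmax(st[1:,4]);px=c[i]
M=R.from_quat(s['ee_rot']).as_matrix();T=s['position'];G=T-13.9*M[:,2]
y=M[:,1];ax=np.array([-y[1],y[0],0]);ax*=np.sign(ax[1])
f=lambda t:G+71.8*(np.cos(t)*ax+np.sin(t)*np.array([0,0,1]))
r=least_squares(lambda t:np.array(proj(p,f(t[0])))-px,[0.]);t=r.x[0]
print("mallet pitch deg",np.degrees(t).round(1),"resid px",r.fun.round(1),"head",f(t).round(1),"bottom z",(f(t)[2]-21*np.cos(t)-25*abs(np.sin(t))).round(1))
# after turning by -t about ax (so it lies level): head and TCP for head over dog
Q=R.from_rotvec(np.cross(ax,[0,0,1])*-t).as_matrix();g=-13.9*Q@M[:,2]
Tn=np.array([613.5,24,48+21])-71.8*ax-g
print("turn rotvec share",(np.cross(ax,[0,0,1])*-np.degrees(t)/90).round(3),"TCP for flush",Tn.round(1),"xy shift share",((Tn-T)/200).round(3),"TCP",T.round(1))
E
python3 lev.py
```

```text
mallet pitch deg 22.8 resid px [-1.1 -0.4] head [609.3  20.1 215.4] bottom z 186.4
turn rotvec share [-0.253  0.01  -0.   ] TCP for flush [610.5 -51.5  55.6] xy shift share [ 0.019 -0.036 -0.591] TCP [606.8 -44.3 173.8]
```

```bash
python3 -m handwheel '[{"x":0.006,"y":-0.012,"z":-0.03,"ax":-0.084,"ay":0.003,"az":0},{"x":0.006,"y":-0.012,"z":-0.03,"ax":-0.084,"ay":0.003,"az":0},{"x":0.006,"y":-0.012,"z":-0.03,"ax":-0.084,"ay":0.003,"az":0},{"x":0,"y":0,"z":0,"ax":0,"ay":0,"az":0},{"x":0,"y":0,"z":0,"ax":0,"ay":0,"az":0},{"x":0,"y":0,"z":0,"ax":0,"ay":0,"az":0},{"x":0,"y":0,"z":0,"ax":0,"ay":0,"az":0},{"x":0,"y":0,"z":0,"ax":0,"ay":0,"az":0}]' -1
python3 lev.py
```

```text
clock: 10.35
position: [610.9, -52.3, 157.1]
ee_rot: [-0.686, 0.715, -0.094, -0.099]
contact_force: [0.5, 0.1, -4.3]
gripper_width: 22.2
grasp_force: 67.0
mallet pitch deg 1.5 resid px [-1.8  0.1] head [614.1  23.2 172.3] bottom z 150.7
turn rotvec share [-0.017  0.001 -0.   ] TCP for flush [610.3 -51.8  55.7] xy shift share [-0.003  0.002 -0.507] TCP [610.9 -52.3 157.1]
```

```bash
python3 -m handwheel '[{"x":-0.003,"y":0.002,"z":-0.12,"ax":-0.01,"ay":0,"az":0},{"x":0,"y":0,"z":-0.25,"ax":0,"ay":0,"az":0},{"x":0,"y":0,"z":-0.17,"ax":0,"ay":0,"az":0},{"x":0,"y":0,"z":0.07,"ax":0,"ay":0,"az":0},{"x":0,"y":0,"z":0.14,"ax":0,"ay":0,"az":0},{"x":0,"y":0,"z":0.18,"ax":0,"ay":0,"az":0},{"x":0,"y":0,"z":0.12,"ax":0,"ay":0,"az":0},{"x":0,"y":0,"z":0.04,"ax":0,"ay":0,"az":0}]' -1
python3 lev.py; python3 m.py|tail -1
```

```text
clock: 11.2
position: [612.0, -51.0, 162.0]
ee_rot: [-0.685, 0.714, -0.101, -0.102]
contact_force: [1.1, 0.7, -4.1]
gripper_width: 21.7
grasp_force: 72.0
mallet pitch deg 10.2 resid px [-1.6 -0.2] head [614.9  23.6 188. ] bottom z 162.9
turn rotvec share [-0.113  0.005 -0.   ] TCP for flush [610.4 -54.   56.6] xy shift share [-0.008 -0.015 -0.527] TCP [612. -51. 162.]
[[127, 156, 171, 174, 175, 176, 176, 176, 176, 175, 175, 176, 175, 173, 160, 137, 108, 89, 82, 87, 96, 105, 108, 109, 109, 110, 111, 110], [156, 170, 175, 175, 175, 176, 176, 176, 176, 176, 176, 176, 173, 165, 142, 109, 82, 73, 67, 66, 77, 93, 105, 108, 109, 109, 110, 110], [168, 174, 174, 176, 176, 175, 175, 176, 176, 177, 176, 172, 162, 143, 117, 92, 83, 85, 83, 78, 76, 91, 103, 108, 108, 109, 109, 109], [144, 154, 163, 172, 175, 175, 175, 176, 176, 175, 172, 162, 142, 119, 102, 87, 80, 81, 80, 75, 81, 95, 106, 109, 109, 109, 108, 105], [93, 112, 139, 160, 172, 175, 176, 176, 174, 172, 160, 141, 121, 112, 105, 95, 82, 73, 72, 80, 93, 105, 109, 109, 109, 109, 106, 98]] rows from 201
```

```bash
python3 -m handwheel '[{"x":-0.072,"y":-0.154,"z":0,"ax":-0.038,"ay":0,"az":0},{"x":-0.072,"y":-0.154,"z":0,"ax":-0.038,"ay":0,"az":0},{"x":-0.072,"y":-0.154,"z":0,"ax":-0.038,"ay":0,"az":0},{"x":-0.072,"y":-0.154,"z":0,"ax":0,"ay":0,"az":0},{"x":-0.072,"y":-0.154,"z":0,"ax":0,"ay":0,"az":0},{"x":0,"y":0,"z":0,"ax":0,"ay":0,"az":0},{"x":0,"y":0,"z":0,"ax":0,"ay":0,"az":0},{"x":0,"y":0,"z":0,"ax":0,"ay":0,"az":0}]' -1
python3 m.py|tail -1
python3 - <<'E'
from h import *
a=cv2.imread("pics/scene0.png")[185:235,260:320];b=arm.get_image("scene")[185:235,260:320,::-1];t=arm.get_image("top")[170:245,255:320,::-1]
g=arm.get_image("scene")
f=lambda i,s:cv2.resize(np.ascontiguousarray(i),s,interpolation=2)
cv2.imwrite("pics/s6.png",np.vstack([np.hstack([f(a,(400,333)),f(b,(400,333))]),np.hstack([f(t,(225,260)),f(g[120:300,240:520,::-1],(400,257))[:257] if 0 else f(g[120:300,240:520,::-1],(404,260)),np.zeros((260,171,3),np.uint8)])]))
E
```

```text
clock: 12.1
position: [538.0, -204.9, 157.4]
ee_rot: [-0.673, 0.702, -0.163, -0.166]
contact_force: [0.4, 0.5, -5.7]
gripper_width: 22.0
grasp_force: 72.0
[[130, 159, 173, 177, 179, 179, 179, 179, 179, 178, 179, 179, 179, 177, 171, 160, 142, 129, 126, 139, 158, 171, 176, 178, 179, 179, 178, 179], [159, 173, 178, 178, 178, 178, 178, 179, 179, 179, 178, 179, 178, 171, 153, 127, 112, 111, 113, 112, 129, 155, 171, 176, 178, 178, 179, 179], [172, 177, 178, 178, 179, 178, 178, 178, 179, 179, 179, 179, 176, 168, 148, 127, 131, 142, 141, 130, 127, 149, 170, 175, 176, 177, 178, 178], [159, 171, 177, 178, 178, 179, 178, 178, 178, 178, 179, 180, 177, 170, 150, 128, 126, 135, 134, 125, 135, 157, 173, 177, 178, 177, 176, 173], [132, 149, 164, 173, 177, 179, 178, 179, 178, 179, 179, 179, 179, 176, 166, 145, 126, 116, 118, 133, 155, 171, 178, 179, 179, 178, 175, 162]] rows from 201
```

View pics/s6.png

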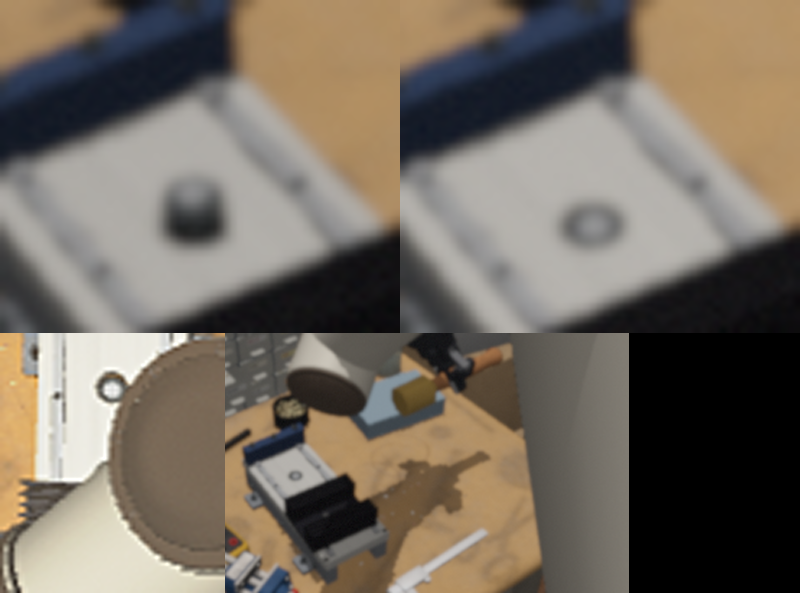

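Upper right, the dog is now flush: an even ring with no side wall showing. The heat sink is untouched. Next I'll lay the mallet down.

```bash
sed 's/120:230,240:330/130:200,340:410/g' lev.py > lev2.py; python3 lev2.py
```

```text
mallet pitch deg 1.2 resid px [-2.3 -0.2] head [ 541.4 -126.5  171.8] bottom z 150.3
turn rotvec share [-0.013  0.001 -0.   ] TCP for flush [610.5 -54.3  56.7] xy shift share [ 0.361  0.751 -0.506] TCP [ 538.4 -204.5  158. ]
```

```bash
python3 -m handwheel '[{"x":0,"y":0,"z":-0.17,"ax":-0.01,"ay":0,"az":0},{"x":0,"y":0,"z":-0.2,"ax":0,"ay":0,"az":0},{"x":0,"y":0,"z":-0.17,"ax":0,"ay":0,"az":0},{"x":0,"y":0,"z":-0.1,"ax":0,"ay":0,"az":0},{"x":0,"y":0,"z":-0.05,"ax":0,"ay":0,"az":0},{"x":0,"y":0,"z":-0.03,"ax":0,"ay":0,"az":0},{"x":0,"y":0,"z":0,"ax":0,"ay":0,"az":0},{"x":0,"y":0,"z":0,"ax":0,"ay":0,"az":0}]' -1
```

```text
clock: 13.15
position: [538.7, -205.0, 15.0]
ee_rot: [-0.672, 0.7, -0.169, -0.171]
contact_force: [-0.3, -0.6, -4.6]
gripper_width: 22.0
grasp_force: 72.0
```

```bash
python3 -m handwheel '[{"x":0,"y":0,"z":-0.015,"ax":0,"ay":0,"az":0},{"x":0,"y":0,"z":-0.015,"ax":0,"ay":0,"az":0},{"x":0,"y":0,"z":-0.005,"ax":0,"ay":0,"az":0},{"x":0,"y":0,"z":0,"ax":0,"ay":0,"az":0},{"x":0,"y":0,"z":0,"ax":0,"ay":0,"az":0},{"x":0,"y":0,"z":0,"ax":0,"ay":0,"az":0},{"x":0,"y":0,"z":0,"ax":0,"ay":0,"az":0},{"x":0,"y":0,"z":0,"ax":0,"ay":0,"az":0}]' -1
```

```text
clock: 13.95
position: [538.6, -205.6, 8.1]
ee_rot: [-0.671, 0.701, -0.169, -0.171]
contact_force: [3.1, -4.8, 3.2]
gripper_width: 21.7
grasp_force: 73.4
```

```bash
python3 -m handwheel '[{"x":0,"y":0,"z":0,"ax":0,"ay":0,"az":0},{"x":0,"y":0,"z":0,"ax":0,"ay":0,"az":0},{"x":0,"y":0,"z":0,"ax":0,"ay":0,"az":0},{"x":0,"y":0,"z":0,"ax":0,"ay":0,"az":0},{"x":0,"y":0,"z":0,"ax":0,"ay":0,"az":0},{"x":0,"y":0,"z":0.02,"ax":0,"ay":0,"az":0},{"x":0,"y":0,"z":0.1,"ax":0,"ay":0,"az":0},{"x":0,"y":0,"z":0.2,"ax":0,"ay":0,"az":0}]' 1
python3 -m handwheel '[{"x":0,"y":0,"z":0.25,"ax":0.05,"ay":0,"az":0},{"x":0,"y":0,"z":0.25,"ax":0.09,"ay":0,"az":0},{"x":0,"y":0,"z":0.2,"ax":0.09,"ay":0,"az":0},{"x":-0.2,"y":0.05,"z":0,"ax":0.09,"ay":0,"az":0},{"x":-0.2,"y":0.05,"z":0,"ax":0,"ay":0,"az":0},{"x":-0.15,"y":0,"z":0,"ax":0,"ay":0,"az":0},{"x":0,"y":0,"z":0,"ax":0,"ay":0,"az":0},{"x":0,"y":0,"z":0,"ax":0,"ay":0,"az":0}]' -1
python3 - <<'E'
from h import *
im=arm.get_image("top")[:,:,::-1];cv2.imwrite("pics/top7.png",cv2.resize(im[140:300,200:430],None,fx=3.4,fy=3.4,interpolation=2));cv2.imwrite("pics/top7f.png",im)
E
```

```text
clock: 14.75
position: [535.4, -205.6, 69.6]
ee_rot: [-0.672, 0.7, -0.166, -0.174]
contact_force: [0.1, -1.3, 1.5]
gripper_width: 85.4
grasp_force: 0.0
clock: 15.55
position: [428.2, -190.3, 190.0]
ee_rot: [-0.69, 0.723, -0.013, -0.025]
contact_force: [0.3, -0.6, -0.0]
gripper_width: 0.2
grasp_force: 0.0
```

View pics/top7.png

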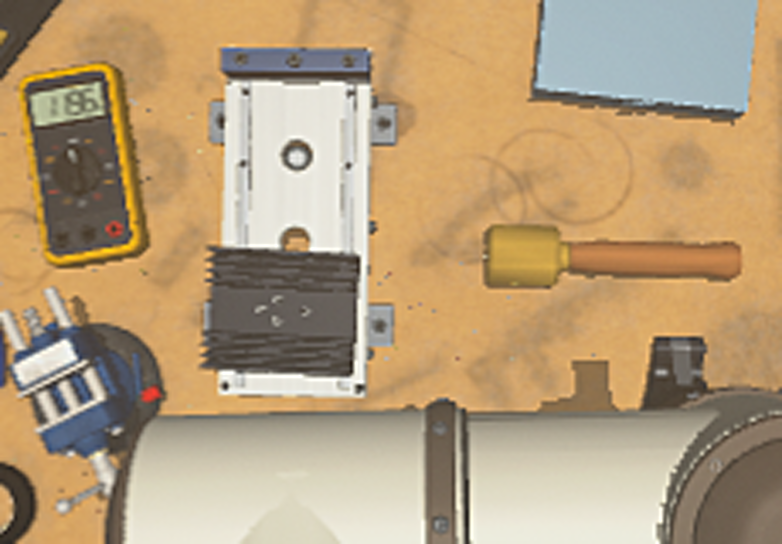

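The mallet lies on the bench at crop (485–740, 225–285), clear of the fixture, and the sink is untouched. Now I'll work out the turn and shift to the push start.

```bash
cat > g.py <<'E'
from h import *
s=arm.read_state();M=R.from_quat(s['ee_rot']);a=np.radians(87.8)
y=np.array([np.cos(a),np.sin(a),0]);z=np.array([0,0,-1.]);x=np.cross(y,z)
D=R.from_matrix(np.stack([x,y,z],1));rv=(D*M.inv()).as_rotvec()
D2=R.from_matrix(np.stack([-x,-y,z],1));rv2=(D2*M.inv()).as_rotvec()
print("pos",s['position'].round(1),"rv share",(np.degrees(rv)/90).round(3),(np.degrees(rv2)/90).round(3),"j",s['joints'].round(2),"F",s['contact_force'].round(1))
E
python3 g.py
```

```text
pos [ 428.9 -190.3  189.9] rv share [ 0.017 -0.036 -0.994] [0.036 0.017 1.005] j [-0.03  0.16 -0.45  0.06 -0.98 -0.05] F [ 0.6 -0.3  0. ]
```

```bash
python3 -m handwheel '[{"x":0.002,"y":0.092,"z":0,"ax":0.0014,"ay":-0.003,"az":-0.083},{"x":0.002,"y":0.092,"z":0,"ax":0.0014,"ay":-0.003,"az":-0.083},{"x":0.002,"y":0.092,"z":0,"ax":0.0014,"ay":-0.003,"az":-0.083},{"x":0.002,"y":0.092,"z":0,"ax":0.0014,"ay":-0.003,"az":-0.083},{"x":0.002,"y":0.092,"z":0,"ax":0.0014,"ay":-0.003,"az":-0.083},{"x":0.002,"y":0.092,"z":0,"ax":0.0014,"ay":-0.003,"az":-0.083},{"x":0.002,"y":0.092,"z":0,"ax":0.0014,"ay":-0.003,"az":-0.083},{"x":0.002,"y":0.092,"z":0,"ax":0.0014,"ay":-0.003,"az":-0.083}]' 0.18
python3 -m handwheel '[{"x":0.002,"y":0.092,"z":0,"ax":0.0014,"ay":-0.003,"az":-0.083},{"x":0.002,"y":0.092,"z":0,"ax":0.0014,"ay":-0.003,"az":-0.083},{"x":0.002,"y":0.092,"z":0,"ax":0.0014,"ay":-0.003,"az":-0.083},{"x":0.002,"y":0.092,"z":0,"ax":0.0014,"ay":-0.003,"az":-0.083},{"x":0,"y":0,"z":0,"ax":0,"ay":0,"az":0},{"x":0,"y":0,"z":0,"ax":0,"ay":0,"az":0},{"x":0,"y":0,"z":0,"ax":0,"ay":0,"az":0},{"x":0,"y":0,"z":0,"ax":0,"ay":0,"az":0}]' 0.18
python3 g.py
```

```text
clock: 16.4
position: [432.6, -41.8, 189.1]
ee_rot: [-0.235, 0.972, -0.004, -0.01]
contact_force: [0.3, 0.0, 0.2]
gripper_width: 50.7
grasp_force: 0.0
clock: 17.2
position: [433.1, 30.0, 189.2]
ee_rot: [0.021, 1.0, 0.001, -0.0]
contact_force: [-0.5, -0.1, -0.7]
gripper_width: 50.5
grasp_force: 0.0
pos [433.1  30.  189.2] rv share [-0.001 -0.     0.002] [-1.000e-03  1.000e-03 -1.998e+00] j [ 0.45  0.1  -0.5  -0.   -0.98 -2.06] F [-0.5 -0.1 -0.7]
```

```bash
python3 -m handwheel '[{"x":0,"y":0,"z":-0.12,"ax":0,"ay":0,"az":0},{"x":0,"y":0,"z":-0.2,"ax":0,"ay":0,"az":0},{"x":0,"y":0,"z":-0.2,"ax":0,"ay":0,"az":0},{"x":0,"y":0,"z":-0.11,"ax":0,"ay":0,"az":0},{"x":0,"y":0,"z":-0.03,"ax":0,"ay":0,"az":0},{"x":0,"y":0,"z":0,"ax":0,"ay":0,"az":0},{"x":0,"y":0,"z":0,"ax":0,"ay":0,"az":0},{"x":0,"y":0,"z":0,"ax":0,"ay":0,"az":0}]' 0.18
python3 -m handwheel '[{"x":0.04,"y":-0.001,"z":0,"ax":0,"ay":0,"az":0},{"x":0.04,"y":-0.002,"z":0,"ax":0,"ay":0,"az":0},{"x":0.03,"y":-0.001,"z":0,"ax":0,"ay":0,"az":0},{"x":0.03,"y":-0.001,"z":0,"ax":0,"ay":0,"az":0},{"x":0.03,"y":-0.001,"z":0,"ax":0,"ay":0,"az":0},{"x":0.03,"y":-0.001,"z":0,"ax":0,"ay":0,"az":0},{"x":0.04,"y":-0.002,"z":0,"ax":0,"ay":0,"az":0},{"x":0.04,"y":-0.002,"z":0,"ax":0,"ay":0,"az":0}]' 0.18
python3 g.py
```

```text
clock: 18.0
position: [434.1, 30.8, 58.7]
ee_rot: [0.021, 1.0, 0.001, 0.001]
contact_force: [0.2, 0.0, 0.1]
gripper_width: 50.5
grasp_force: 0.0
clock: 18.8
position: [488.1, 27.7, 56.9]
ee_rot: [0.021, 1.0, 0.0, -0.002]
contact_force: [-4.0, 0.1, 1.6]
gripper_width: 50.2
grasp_force: 1.8
pos [488.1  27.7  56.9] rv share [-0.    -0.002  0.002] [-0.003  0.    -1.998] j [ 0.39  0.37 -0.54 -0.   -0.67 -2.  ] F [-4.   0.1  1.6]
```

```bash
python3 -m handwheel '[{"x":0.045,"y":-0.002,"z":0,"ax":0,"ay":0,"az":0},{"x":0.045,"y":-0.002,"z":0,"ax":0,"ay":0,"az":0},{"x":0.045,"y":-0.002,"z":0,"ax":0,"ay":0,"az":0},{"x":0.045,"y":-0.002,"z":0,"ax":0,"ay":0,"az":0},{"x":0.045,"y":-0.002,"z":0,"ax":0,"ay":0,"az":0},{"x":0.045,"y":-0.002,"z":0,"ax":0,"ay":0,"az":0},{"x":0.04,"y":-0.002,"z":0,"ax":0,"ay":0,"az":0},{"x":0.03,"y":-0.001,"z":0,"ax":0,"ay":0,"az":0}]' 0.18
python3 g.py
python3 - <<'E'
from h import *
p=cam("scene");g=cv2.cvtColor(arm.get_image("scene"),cv2.COLOR_RGB2BGR);cv2.imwrite("pics/n.png",g)
h=cv2.cvtColor(g,cv2.COLOR_BGR2GRAY)
# profile along the centreline between fence and sink, plate top z=48
for yy in(0,15,-15):
    print([int(h[tuple(np.round(proj(p,(568.5+u+.04*yy,25.8-.04*u+yy,48)))[::-1].astype(int))]) for u in range(20,100,5)])
E
```

```text
clock: 19.6
position: [557.8, 25.2, 57.3]
ee_rot: [0.021, 1.0, 0.001, -0.0]
contact_force: [-3.7, -0.4, -0.4]
gripper_width: 50.3
grasp_force: 1.3
pos [557.8  25.2  57.3] rv share [-0.001 -0.     0.002] [-0.000e+00  1.000e-03 -1.998e+00] j [ 0.33  0.46 -0.37 -0.   -0.74 -1.95] F [-3.7 -0.4 -0.4]
[17, 22, 18, 19, 18, 20, 25, 23, 23, 23, 18, 23, 37, 43, 37, 39]
[35, 20, 21, 21, 19, 20, 21, 20, 18, 21, 19, 22, 19, 20, 25, 32]
[14, 11, 13, 13, 18, 18, 22, 23, 26, 25, 25, 24, 24, 23, 17, 31]
```

Next I push the remaining ~20 mm slowly, watching the force.

```bash
python3 -m handwheel '[{"x":0.015,"y":-0.001,"z":0,"ax":0,"ay":0,"az":0},{"x":0.015,"y":0,"z":0,"ax":0,"ay":0,"az":0},{"x":0.015,"y":-0.001,"z":0,"ax":0,"ay":0,"az":0},{"x":0.01,"y":0,"z":0,"ax":0,"ay":0,"az":0},{"x":0.01,"y":-0.001,"z":0,"ax":0,"ay":0,"az":0},{"x":0.01,"y":0,"z":0,"ax":0,"ay":0,"az":0},{"x":0.005,"y":0,"z":0,"ax":0,"ay":0,"az":0},{"x":0,"y":0,"z":0,"ax":0,"ay":0,"az":0}]' 0.18
python3 g.py
```

```text
clock: 20.45
position: [573.1, 24.5, 57.5]
ee_rot: [0.021, 1.0, 0.001, -0.0]
contact_force: [-4.1, -0.5, 2.8]
gripper_width: 50.2
grasp_force: 1.9
pos [573.1  24.5  57.5] rv share [-0.001 -0.     0.002] [-0.000e+00  1.000e-03 -1.998e+00] j [ 0.32  0.48 -0.33 -0.   -0.76 -1.94] F [-4.1 -0.5  2.8]
```

```bash
python3 -m handwheel '[{"x":0.008,"y":0,"z":0,"ax":0,"ay":0,"az":0},{"x":0.006,"y":0,"z":0,"ax":0,"ay":0,"az":0},{"x":0.005,"y":0,"z":0,"ax":0,"ay":0,"az":0},{"x":0.005,"y":0,"z":0,"ax":0,"ay":0,"az":0},{"x":0,"y":0,"z":0,"ax":0,"ay":0,"az":0},{"x":0,"y":0,"z":0,"ax":0,"ay":0,"az":0},{"x":0,"y":0,"z":0,"ax":0,"ay":0,"az":0},{"x":0,"y":0,"z":0,"ax":0,"ay":0,"az":0}]' 0.18
python3 g.py
```

```text
clock: 21.25
position: [577.1, 24.5, 57.4]
ee_rot: [0.021, 1.0, 0.0, -0.001]
contact_force: [-6.6, 0.8, 4.1]
gripper_width: 50.4
grasp_force: 3.1
pos [577.1  24.5  57.4] rv share [-0.001 -0.001  0.002] [-2.000e-03  1.000e-03 -1.998e+00] j [ 0.32  0.49 -0.32 -0.   -0.77 -1.93] F [-6.6  0.8  4.1]
```

```bash
python3 -m handwheel '[{"x":0.005,"y":0,"z":0,"ax":0,"ay":0,"az":0},{"x":0.005,"y":0,"z":0,"ax":0,"ay":0,"az":0},{"x":0,"y":0,"z":0,"ax":0,"ay":0,"az":0},{"x":0,"y":0,"z":0,"ax":0,"ay":0,"az":0},{"x":0,"y":0,"z":0,"ax":0,"ay":0,"az":0},{"x":0,"y":0,"z":0,"ax":0,"ay":0,"az":0},{"x":0,"y":0,"z":0,"ax":0,"ay":0,"az":0},{"x":0,"y":0,"z":0,"ax":0,"ay":0,"az":0}]' 0.18
python3 g.py; python3 -c "
from h import *
print(arm.read_state()['wrist_torque'])"
```

```text
clock: 22.05
position: [577.0, 24.4, 57.2]
ee_rot: [0.021, 1.0, 0.0, -0.003]
contact_force: [-11.2, 1.6, 8.1]
gripper_width: 50.5
grasp_force: 5.4
pos [577.   24.4  57.2] rv share [-0.    -0.004  0.002] [-6.000e-03  1.000e-03 -1.998e+00] j [ 0.32  0.49 -0.32 -0.   -0.77 -1.93] F [-11.2   1.6   8.1]
[0.51122135 2.92133212 0.05915144]
```

```bash
python3 -m handwheel '[{"x":0.005,"y":0,"z":0,"ax":0,"ay":0,"az":0},{"x":0.005,"y":0,"z":0,"ax":0,"ay":0,"az":0},{"x":0.005,"y":0,"z":0,"ax":0,"ay":0,"az":0},{"x":0,"y":0,"z":0,"ax":0,"ay":0,"az":0},{"x":0,"y":0,"z":0,"ax":0,"ay":0,"az":0},{"x":0,"y":0,"z":0,"ax":0,"ay":0,"az":0},{"x":0,"y":0,"z":0,"ax":0,"ay":0,"az":0},{"x":0,"y":0,"z":0,"ax":0,"ay":0,"az":0}]' 0.18
python3 g.py; python3 -c "
from h import *
print(arm.read_state()['wrist_torque'])"
```

```text
clock: 22.85
position: [577.0, 24.3, 57.0]
ee_rot: [0.021, 1.0, -0.0, -0.006]
contact_force: [-18.4, 3.3, 13.0]
gripper_width: 50.7
grasp_force: 8.9
pos [577.   24.3  57. ] rv share [ 0.    -0.008  0.003] [-0.012 -0.    -1.997] j [ 0.32  0.49 -0.31 -0.01 -0.78 -1.93] F [-18.4   3.3  13. ]
[1.12458319 4.73118464 0.0504604 ]
```

```bash
python3 -m handwheel '[{"x":-0.02,"y":0,"z":0,"ax":0,"ay":0,"az":0},{"x":-0.04,"y":0.001,"z":0,"ax":0,"ay":0,"az":0},{"x":-0.15,"y":0.004,"z":0,"ax":0,"ay":0,"az":0},{"x":-0.2,"y":0,"z":0.05,"ax":0,"ay":0,"az":0},{"x":-0.2,"y":0,"z":0.15,"ax":0,"ay":0,"az":0},{"x":-0.1,"y":0,"z":0.2,"ax":0,"ay":0,"az":0},{"x":0,"y":-0.1,"z":0.2,"ax":0,"ay":0,"az":0},{"x":0,"y":-0.2,"z":0.1,"ax":0,"ay":0,"az":0}]' 0.18
python3 -m handwheel '[{"x":0,"y":-0.2,"z":0,"ax":0,"ay":0,"az":0},{"x":0,"y":-0.2,"z":0,"ax":0,"ay":0,"az":0},{"x":0,"y":-0.2,"z":0,"ax":0,"ay":0,"az":0},{"x":0,"y":-0.2,"z":0,"ax":0,"ay":0,"az":0},{"x":0,"y":-0.1,"z":0,"ax":0,"ay":0,"az":0},{"x":0,"y":0,"z":0,"ax":0,"ay":0,"az":0},{"x":0,"y":0,"z":0,"ax":0,"ay":0,"az":0},{"x":0,"y":0,"z":0,"ax":0,"ay":0,"az":0}]' 0.18
python3 - <<'E'
from h import *
im=cv2.cvtColor(arm.get_image("top"),cv2.COLOR_RGB2BGR);cv2.imwrite("pics/end.png",im);p=cam("top");g=cv2.cvtColor(im,cv2.COLOR_BGR2GRAY)
o=np.array([568.5,25.8])
for v in(-42,-25,-10,10,25,42):  # scan fixture x from fence to front on sink-top plane 86
    pr=[g[tuple(np.round(proj(p,(*(o+[u+.04*v,v-.04*u]),86)))[::-1].astype(int))] for u in range(-30,125,1)]
    d=[i-30 for i,a in enumerate(pr) if a<95]; print(v,"dark span fixture x at z86:",d[0],d[-1],[int(a) for a in pr[35:65:2]] if v==10 else "",[int(a) for a in pr[122:140:2]])
for u in(30,60,90):
    pr=[g[tuple(np.round(proj(p,(*(o+[u+.04*v,v-.04*u]),86)))[::-1].astype(int))] for v in range(-75,76)]
    d=[i-75 for i,a in enumerate(pr) if a<95];print(u,"dark y",d[0],d[-1])
a=cv2.imread("pics/top0.png");df=cv2.absdiff(a,im).max(2)>60
for n,(x0,y0,x1,y1) in dict(meter=(203,155,246,220),tin=(308,102,340,140),cal=(288,266,370,298)).items():print(n,df[y0:y1,x0:x1].sum())
E
```

```text
clock: 23.65
position: [444.1, -33.1, 202.1]
ee_rot: [0.018, 1.0, 0.002, 0.006]
contact_force: [1.8, -1.4, 0.2]
gripper_width: 50.4
grasp_force: 0.0
clock: 24.45
position: [441.3, -213.8, 197.5]
ee_rot: [0.02, 1.0, 0.001, 0.001]
contact_force: [1.0, 0.5, -1.0]
gripper_width: 50.0
grasp_force: 0.0
-42 dark span fixture x at z86: 19 97  [98, 59, 58, 111, 111, 100, 116, 115, 97]
-25 dark span fixture x at z86: 19 97  [96, 60, 58, 104, 99, 99, 121, 116, 114]
-10 dark span fixture x at z86: 19 97  [87, 62, 59, 96, 100, 121, 121, 117, 115]
10 dark span fixture x at z86: 18 101 [227, 227, 229, 229, 239, 134, 150, 58, 84, 74, 78, 70, 70, 83, 79] [78, 62, 60, 84, 86, 120, 120, 114, 112]
25 dark span fixture x at z86: 18 101  [75, 62, 60, 83, 84, 120, 112, 112, 112]
42 dark span fixture x at z86: 18 101  [69, 61, 61, 69, 82, 117, 112, 112, 111]
30 dark y -43 55
60 dark y -42 52
90 dark y -42 54
meter 0
tin 0
cal 1984
```

```bash
python3 -c "
from bench import arm
print(arm.job_done())"
```

```text
the job is handed in; nothing more can be done
None
```

The dog is flush after four mallet blows, the heat sink is slid square against the fence (sitting about 5 mm left of centre), and the mallet lies on the bench; the meter and tin show no change, the calliper could not be compared in the last picture but nothing went near it, and I handed the job in at about 24.5 s without having seen the verdict.

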